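Wedge the rocking bench instrument

TASK

The grey instrument on the bench rocks because the rubber foot under its near left corner (seen from the robot) is missing. Press down on that corner with a fingertip until the case visibly rocks and let it come back, then push the wooden wedge along the bench, thin end first, squarely under the front edge at that corner, until it is snug and the case neither rocks nor is jacked up. Prove it by pressing firmly on the same corner for a moment, then move clear; grasp and lift nothing, do not shove the instrument from its place, and leave the tin, brush and collar alone.

Things in the scene. Friction and masses are not known exactly. Their poses are not given: they have to be found in the camera images.
- case: Bench instrument, grey case with black front panel, 160 mm deep (x) x 200 mm wide (y), top 122 mm above the bench, about 2.5 kg, loose. Origin at bench level under its centre; +x from front panel (x = -80 mm, facing the robot) to back, +y to its left seen from the robot, z up. Flat underside 12 mm above the bench, on three rubber feet 12 mm high, 20 mm across.
- press_spot (a point): The place to press: on the case's top right above the missing foot, (-65, 80, 122) mm in its frame. Unwedged, 2 to 5 N here tips the case about the line through the feet at (-65, -80) and (65, 80) mm until its corner meets the bench (0.1 rad; this spot sinks about 10 mm); let go, it rocks back.
- missing_foot (a point): Bench-level point where the fourth foot is missing: (-65, 80, 0) mm in the case's frame. The gap under the case here is 12 mm. The other feet are at (-65, -80), (65, -80) and (65, 80) mm.
- wedge: Plain wooden wedge, loose on the bench in front of that corner, 110 mm long (x) x 45 mm wide (y), 60 g. Origin at the middle of its underside; thin end at x = +55 mm, 3 mm high; thick end at x = -55 mm, 25 mm high; straight slope between (12 mm high 45 mm from the thin end). Slides with about 1 N; once snug under the case the push force rises fast and friction keeps it there.
- wedge_tip (a point): Middle of the wedge's thin end, at bench level.
- wedge_back (a point): Middle of the wedge's upright thick end face (45 mm wide, 25 mm high), 12 mm above the bench: the face to push. The wedge's centre of mass is 41 mm ahead of this face.
- tin: Bystander: round aluminium tin, 48 mm across, 42 mm high, standing on the bench to the right of the wedge. Origin under its centre.
- brush: Bystander: brush about 170 mm long lying on the bench to the left. Origin at bench level within its length.
- collar: Bystander: black plastic collar, 32 mm across, 22 mm high, on the bench to the left of the wedge. Origin under its centre.
Mind the look-alikes: they are no part of the job. What is shaped like the wedge but green or turquoise is not meant.

How it is judged:
By the outcome, as a careful person would: the job done as asked, in the order asked, and still so for the second after the job is handed in, with the robot touching nothing.
It also fails if it takes over 61 s, if anything falls off the work surface, if the arm or the gripper's body presses on something with over 40 N, if the wrist force passes 120 N, or if a joint passes its speed limit or range.

ROBOT

A 6-joint arm with a two-finger parallel gripper is mounted at the origin on the work surface. World frame = base frame: x ahead of the robot, y to its left, z up, the work surface at z = 0. Lengths are in m, angles in rad, forces in N, time in s.
With the tool pointing down it reaches from about 0.25 to 0.85 m from the base axis. Payload 12.5 kg.
Tool frame: the origin (TCP) lies on the centre line of the jaws, within the pads' length; the fingertips stand 14 mm ahead of it and the grasp point (between the pads) lies 5 mm behind it; z points along the fingers, x is the direction in which the jaws open and shut, and the axes are right-handed (so a half turn about z gives the same grasp; the last joint's range is limited). The gripper opens to 93 mm and grips with 3 to 60 N. Pads are 15 mm wide; open, the fingers measure 128 mm over their backs; the gripper's body (75 mm by 188 mm) begins 65 mm behind the grasp point.
Start: joints at [-1.329, 0.351, 1.652, -0, 1.139, -0.085], TCP at [0.177, -0.521, 0.233] pointing down, gripper open.
Joint ranges: [-2.75, 2.75], [-0.79, 2.1], [0.01, 2.65], [-1.57, 4.71], [0.07, 3.14], [-2.87, 2.87]. Speed limits (rad/s): [2.22, 2.22, 2.79, 3.14, 3.14, 3.14].

INTERFACE

Orientations are given as a unit quaternion [x, y, z, w].
In Python, from plant import manip gives the robot as it stands.
- The arm moves only by the tool arm_command, never from a script. Its arguments are lists of equal length, an entry for each row: "xyz": the shift along the tool's x, y, z in m, a list of three; "spin": the turn about the tool's z in rad. In form: {"xyz": [[tx, ty, tz], ...], "spin": [spin, ...]}. A call has 1 to 8 rows; each row shifts and turns the pose as measured when the row begins, along the tool's axes as they then stand; what a row does not reach is not made up. A row lasts 1/10 s, in which the tool goes at most 50 mm and 8.59 degrees, less where a joint would pass 70% of its speed; a pose out of reach is approached as far as the arm can. A call with a gripper value outside its range is refused whole. "gripper" is the opening in per cent of the stroke, from 0 (shut) to 100 (fully open), set as the call begins (left out, the last holds). The fingers move at their own pace and stop on an object; "squeeze" is the grip in N (left out, the last holds). Time passes only in rows, so rows that do not move let the fingers close. It gives the time, the measured TCP pose, the force and the opening at its end, in the units of the state.
- manip.get_obs(): the state, without advancing time (a new reading comes with each control period).
- manip.snapshot(name): name is "scene" or "top"; returns a dict with "img" (384x512x3 uint8, red, green, blue), "K" (3x3 intrinsics, pixels), "origin" and "rotation" of the camera in the world. Camera axes: x right, y down, z forward; pixel columns grow to the right and rows downward; lengths in m; the calibration is good to about 2 mm. A picture is of the moment at which its call begins. There is no depth.
- manip.job_done(): hands the job in, once; it reports no verdict.
The state is a dict: "clock": time; "qpos": joint angles; "joint_vel": joint speeds; "effort": joint torques, N m; "position": TCP position; "tcp_rot": TCP orientation; "force": force on the tool from outside, world axes, zero at the start; "wrist_torque": the same for the moment, N m; "grip_width": opening from 0.0 (shut) to 1.0 (fully open).
Only numpy, scipy, OpenCV 4.12 (cv2) and the standard library are available. Lean on these libraries where they do the work, as an engineer would, in place of code of your own. Each camera call takes 0.05 s, during which the arm holds its last target. There are 200 camera calls.

## Working session

There is one attempt and no reset: what is moved stays moved. The work goes in short steps, Python scripts to look and compute and a tool call to move; the robot and the scene stay as the last step left them, time stands still between calls to the robot, and variables do not carry over. Pictures are saved under pics/ and viewed, about 8 in all and at most 12, crops included, and the job is handed in when it is done.

Besides the shell and the picture viewer there is one more tool, called after "Call:" as name([rows], argument=value, ...), one row to a line, values as JSON. arm_command: Moves the arm, as the interface text tells. Its arguments: {"type":"object","properties":{"xyz":{"type":"array","items":{"type":"array","items":{"type":"number"}}},"spin":{"type":"array","items":{"type":"number"}},"gripper":{"type":"number"},"squeeze":{"type":"number"}},"required":["xyz","spin"]}

```bash
ls; mkdir -p pics; cat > h.py <<'E'
import numpy as np, cv2
from plant import manip
def snap(n,f):
    s=manip.snapshot(n); cv2.imwrite(f'pics/{f}.png',s['img'][:,:,::-1]); np.savez(f'pics/{f}.npz',**{k:np.array(v) for k,v in s.items()}); return s
def ray(s,uv,z):
    K,o,R=[np.array(s[k]) for k in('K','origin','rotation')]
    d=R@np.linalg.solve(K,np.array([uv[0],uv[1],1.])); return o+d*(z-o[2])/d[2]
def proj(s,p):
    K,o,R=[np.array(s[k]) for k in('K','origin','rotation')]
    c=K@(R.T@(np.array(p)-o)); return c[:2]/c[2]
E
python3 - <<'E'
from h import *
a=snap('scene','s0');b=snap('top','t0')
cv2.imwrite('pics/both0.png',np.vstack([a['img'],b['img']])[:,:,::-1][:, :] if 0 else cv2.resize(np.hstack([a['img'],b['img']])[:,:,::-1],(800,300)))
for s in(a,b): print(s['origin'],np.round(s['rotation'],3).tolist(),s['K'])
print(manip.get_obs())
E
```

```text
pics
[0.91076029 0.39168981 0.62904078] [0.385, 0.848, -0.33, -0.155] [[349.50940034   0.         255.24039717]
 [  0.         349.50940034 193.24178033]
 [  0.           0.           1.        ]]
[0.36121759 0.06667637 1.12898208] [0.711, -0.698, 0.059, -0.057] [[415.99698003   0.         251.06164457]
 [  0.         415.99698003 190.47311706]
 [  0.           0.           1.        ]]
{'clock': 0.1, 'qpos': array([-1.32863087e+00,  3.51167551e-01,  1.65234919e+00, -1.69360259e-05,
        1.13910575e+00, -8.45581048e-02]), 'joint_vel': array([-2.49632312e-04, -1.29521440e-03, -8.06968185e-05,  1.47638164e-04,
       -5.60441225e-04,  4.70757979e-04]), 'effort': array([ 8.50274391e-04, -4.98026562e+01, -2.85703683e+01,  7.00085750e-02,
        2.38724879e-02, -4.84448765e-05]), 'position': array([ 0.17648957, -0.52060462,  0.23216751]), 'tcp_rot': array([ 8.12695519e-01, -5.82688363e-01, -3.96625914e-04, -3.28459721e-04]), 'force': array([-0.27056847, -0.28695018, -0.04312277]), 'wrist_torque': array([ 0.0384244 ,  0.00101323, -0.00615628]), 'grip_width': 0.9980108441990407}
```

View pics/t0.png

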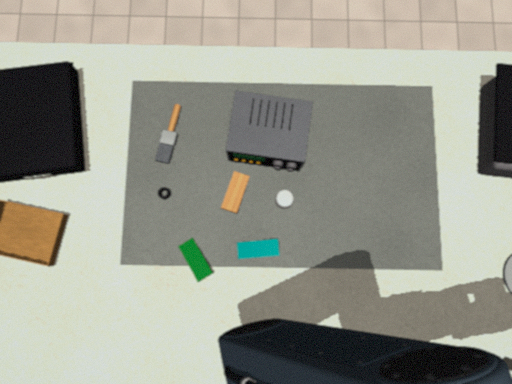

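View pics/s0.png

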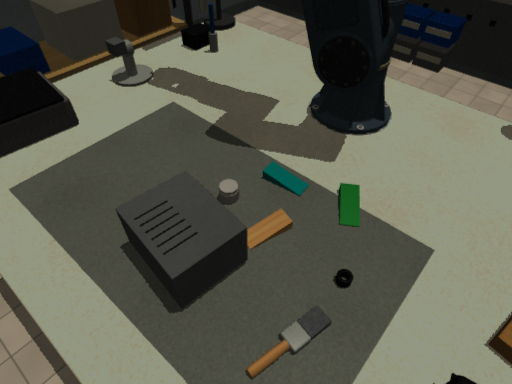

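Top view: the wooden wedge is at about (236,192), in front of the case's near left corner. The look-alikes, green (196,260) and turquoise (258,249), are not meant because of their colour. The tin is at (285,199), the collar at (165,193), the brush at (168,135) and the case top spans about (228..312, 92..165). Next I enlarge a crop and extract contours.

```bash
python3 - <<'E'
from h import *
b=dict(np.load('pics/t0.npz'));a=dict(np.load('pics/s0.npz'))
for s,roi,n in((b,(210,160,260,222),'top'),(a,(236,200,300,260),'scene')):
    x0,y0,x1,y1=roi
    im=cv2.cvtColor(s['img'],cv2.COLOR_RGB2HSV)
    m=cv2.inRange(im,(5,90,80),(25,255,255)); mm=np.zeros_like(m); mm[y0:y1,x0:x1]=m[y0:y1,x0:x1]
    c=max(cv2.findContours(mm,0,cv2.CHAIN_APPROX_NONE)[0],key=cv2.contourArea)
    print(n,cv2.contourArea(c),cv2.approxPolyDP(c,2.5,True)[:,0].tolist(),cv2.boxPoints(cv2.minAreaRect(c)).round(1).tolist())
    if n=='top':
        for p in cv2.boxPoints(cv2.minAreaRect(c)): print(ray(s,p,0.012).round(4))
c1=cv2.resize(b['img'][80:220,150:330],None,fx=4.4,fy=4.2,interpolation=cv2.INTER_CUBIC)
cv2.imwrite('pics/c1.png',c1[:,:,::-1])
c2=cv2.resize(a['img'][165:315,105:305],None,fx=4,fy=4,interpolation=cv2.INTER_CUBIC)
cv2.imwrite('pics/c2.png',c2[:,:,::-1])
E
```

```text
top 624.5 [[234, 171], [221, 207], [236, 212], [248, 176]] [[220.39999389648438, 207.8000030517578], [232.89999389648438, 170.3000030517578], [249.39999389648438, 175.8000030517578], [236.89999389648438, 213.3000030517578]]Traceback (most recent call last):
  File "<stdin>", line 10, in <module>
  File "h.py", line 7, in ray
    d=R@np.linalg.solve(K,np.array([uv[0],uv[1],1.])); return o+d*(z-o[2])/d[2]
      ~^~~~~~~~~~~~~~~~~~~~~~~~~~~~~~~~~~~~~~~~~~~~~~
ValueError: matmul: Input operand 1 has a mismatch in its core dimension 0, with gufunc signature (n?,k),(k,m?)->(n?,m?) (size 3 is different from 4)
```

```bash
sed -i "s/^from plant/from scipy.spatial.transform import Rotation as Ro\nfrom plant/; s/    d=R@/    R=Ro.from_quat(R).as_matrix(); d=R@/; s/    c=K@/    R=Ro.from_quat(R).as_matrix(); c=K@/" h.py; python3 - <<'E'
from h import *
b=dict(np.load('pics/t0.npz'));a=dict(np.load('pics/s0.npz'))
for s,roi,n in((b,(210,160,260,222),'top'),(a,(236,200,300,260),'scene')):
    x0,y0,x1,y1=roi
    im=cv2.cvtColor(s['img'],cv2.COLOR_RGB2HSV)
    m=cv2.inRange(im,(5,90,80),(25,255,255)); mm=np.zeros_like(m); mm[y0:y1,x0:x1]=m[y0:y1,x0:x1]
    c=max(cv2.findContours(mm,0,cv2.CHAIN_APPROX_NONE)[0],key=cv2.contourArea)
    print(n,cv2.contourArea(c),cv2.approxPolyDP(c,2.5,True)[:,0].tolist())
    if n=='top':
        for p in cv2.boxPoints(cv2.minAreaRect(c)): print(p,ray(s,p,0.003 if p[1]<190 else .025).round(4))
for p in((232.5,92),(313,100),(307,162),(229,150)): print(p,ray(b,p,.122).round(4))
c1=cv2.resize(b['img'][80:220,150:330],None,fx=4.2,fy=4.2,interpolation=cv2.INTER_CUBIC)
cv2.imwrite('pics/c1.png',c1[:,:,::-1])
c2=cv2.resize(a['img'][165:315,105:305],None,fx=4,fy=4,interpolation=cv2.INTER_CUBIC)
cv2.imwrite('pics/c2.png',c2[:,:,::-1])
E
```

```text
top 624.5 [[234, 171], [221, 207], [236, 212], [248, 176]]
[220.40001 207.8    ] [0.4946 0.1461 0.025 ]
[232.90001 170.3    ] [0.6022 0.1163 0.003 ]
[249.40001 175.8    ] [0.5876 0.0704 0.003 ]
[236.90001 213.3    ] [0.4807 0.1018 0.025 ]
scene 830.0 [[292, 220], [281, 208], [247, 229], [248, 247], [253, 247]]
(232.5, 92) [0.7808 0.1171 0.122 ]
(313, 100) [ 0.7633 -0.0883  0.122 ]
(307, 162) [ 0.6012 -0.0724  0.122 ]
(229, 150) [0.6283 0.122  0.122 ]
```

View pics/c1.png

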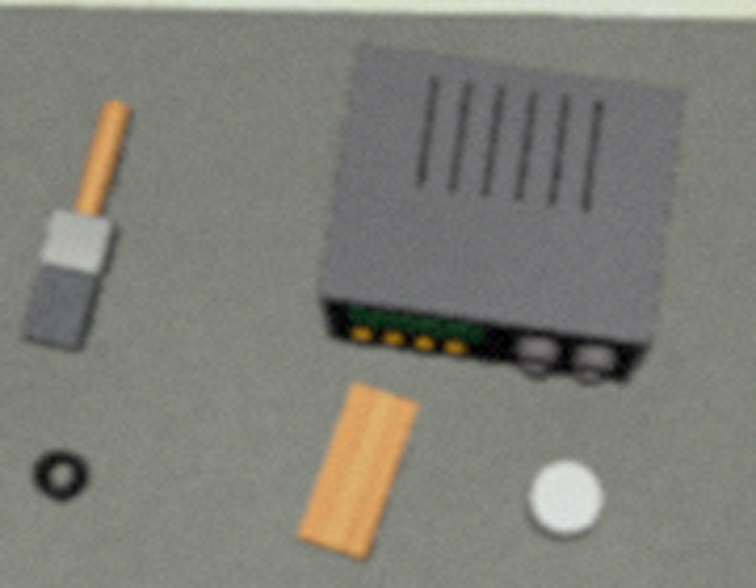

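View pics/c2.png

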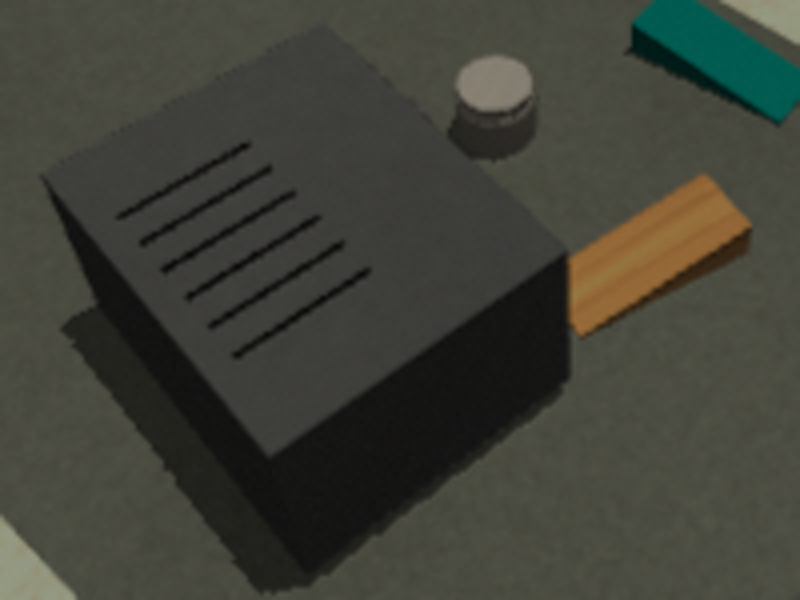

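```bash
cat >> h.py <<'E'
def rigid2(src,dst):
    src,dst=np.array(src)[:,:2],np.array(dst)[:,:2]; ms,md=src.mean(0),dst.mean(0)
    a,b=src-ms,dst-md; th=np.arctan2((a[:,0]*b[:,1]-a[:,1]*b[:,0]).sum(),(a*b).sum())
    R=np.array([[np.cos(th),-np.sin(th)],[np.sin(th),np.cos(th)]]); t=md-R@ms
    return t,th,R,np.linalg.norm(dst-(src@R.T+t),axis=1)
E
python3 - <<'E'
from h import *
b=dict(np.load('pics/t0.npz'));a=dict(np.load('pics/s0.npz'))
cr=lambda l:[np.array(p)/4.2+(150,80) -.4 for p in l]
L=[(80,100),(80,-100),(-80,-100),(-80,100)]
P=[ray(b,p,.122) for p in cr([(360,45),(685,90),(650,345),(325,297)])]
t,th,R,e=rigid2(L,P); print('case',t,th,e)
# scene view, top corners (crop2: x4, offset 105,165)
cs=lambda l:[np.array(p)/4+(105,165)-.4 for p in l]
P2=[ray(a,p,.122) for p in cs([(270,457),(42,178),(322,25),(568,252)])]
t2,th2,R2,e2=rigid2(L,P2); print('case scene',t2,th2,e2)
tm=(t+t2)/2;thm=(th+th2)/2
for n,q in(('press',(-65,80)),('fl',(-80,100)),('fr',(-80,-100)),('front80',(-80,80))):
    print(n,t+R@(np.array(q)/1e3) if 0 else (t+R@(np.array(q)/1e3),t2+R2@(np.array(q)/1e3)))
W=[(55,22.5),(55,-22.5),(-55,22.5),(-55,-22.5)]
Q=[ray(b,p,z) for p,z in zip(cr([(357,383),(418,405),(300,537),(367,558)]),(.003,.003,.025,.025))]
L=np.array(L)/1e3;W=np.array(W)/1e3
for n,S,D in(('case',L,P),('caseS',L,P2),('wedge',W,Q)): 
    t,th,R,e=rigid2(S,D);print(n,t.round(4),th.round(4),e.round(4))
    if n!='wedge':
        for q in((-.065,.08),(-.08,.08)): print(q,(t+R@q).round(4))
    else: print('tip',t+R@(.055,0),'back',t+R@(-.055,0))
Q2=[ray(a,p,z) for p,z in zip(cs([(705,175),(750,228)]),(.025,.025))]; print('thick R,L in scene',np.round(Q2,4),'top',np.round(Q[2:],4))
print('tin top',ray(b,cr([(567,497)])[0],.042),'collar',ray(b,cr([(62,475)])[0],.022))
q=manip.get_obs(); print(Ro.from_quat(q['tcp_rot']).as_matrix().round(3))
E
```

```text
case [0.69380298 0.02092099] -0.12600135417193106 [127.93462067 127.93511792 127.93602131 127.9373028 ]
case scene [0.69398112 0.02309581] -0.12664932931619344 [127.93721108 127.93643982 127.9362102  127.9360874 ]
press (array([0.63937174, 0.10845521]), array([0.6396066 , 0.11066529]))
fl (array([0.62700402, 0.13018168]), array([0.62725296, 0.13239976]))
fr (array([ 0.60187037, -0.06823278]), array([ 0.60199076, -0.06599837]))
front80 (array([0.62449065, 0.11034023]), array([0.62472674, 0.11255995]))
case [0.6938 0.0209] -0.126 [0.0002 0.0008 0.0024 0.0032]
(-0.065, 0.08) [0.6394 0.1085]
(-0.08, 0.08) [0.6245 0.1103]
caseS [0.694  0.0231] -0.1266 [0.0028 0.0021 0.0018 0.0017]
(-0.065, 0.08) [0.6396 0.1107]
(-0.08, 0.08) [0.6247 0.1126]
wedge [0.5416 0.1072] -0.2964 [0.0011 0.0017 0.0003 0.0005]
tip [0.59420224 0.09112307] back [0.48899817 0.12324942]
thick R,L in scene [[0.4827 0.1031 0.025 ]
 [0.4963 0.1452 0.025 ]] top [[0.4956 0.1445 0.025 ]
 [0.4829 0.1016 0.025 ]]
tin top [ 0.52187131 -0.02379516  0.042     ] collar [0.53318704 0.2983547  0.022     ]
[[ 0.321 -0.947 -0.   ]
 [-0.947 -0.321  0.001]
 [-0.001 -0.    -1.   ]]
```

The case is at (0.694, 0.022) with yaw -0.126. The wedge is yawed 0.17 rad relative to the case and sits about 15 mm too far right, so I will press first, nudge it square from its right side, then push from behind. First I move over the press spot with the fingers shut.

Call:
arm_command([
  [-0.028,-0.04,0],
  [-0.028,-0.04,0],
  [-0.028,-0.04,0],
  [-0.028,-0.04,0],
  [-0.028,-0.04,0],
  [-0.028,-0.04,0],
  [-0.028,-0.04,0],
  [-0.028,-0.04,0],
], spin=[0,0,0,0,0,0,0,0], gripper=0)

```text
clock: 0.9
position: [0.4104, -0.2, 0.2306]
tcp_rot: [0.81, -0.586, -0.001, -0.0]
force: [0.9, -1.2, 0.1]
grip_width: 0.359
```

Call:
arm_command([
  [-0.028,-0.04,0],
  [-0.028,-0.04,0],
  [-0.028,-0.04,0],
  [-0.028,-0.04,0],
  [0,0,0],
  [0,0,0],
  [0,0,0],
  [0,0,0],
], spin=[0,0,0,0,0.15,0.15,0.15,0])

```text
clock: 1.7
position: [0.5306, -0.032, 0.2287]
tcp_rot: [-0.657, 0.753, 0.003, -0.001]
force: [0.4, -0.5, -0.2]
grip_width: 0.004
```

```bash
cat >> h.py <<'E'
def go(x,y,z,yaw=-.126):
    "remaining move in tool axes to world TCP; target tool x = case right"
    o=manip.get_obs(); R=Ro.from_quat(o['tcp_rot']).as_matrix(); d=np.array([x,y,z])-o['position']
    cur=np.arctan2(R[1,0],R[0,0]); tgt=yaw-np.pi/2
    print('t',round(o['clock'],2),'pos',o['position'].round(4),'F',o['force'].round(2),'tool move',(R.T@d).round(4),'spin',round(float((cur-tgt+np.pi)%(2*np.pi)-np.pi),4),'grip',round(o['grip_width'],3),'tilt',R[:,2].round(3))
def cf(x,y):
    "case frame (m) -> world"
    t=np.array([.694,.022]);c,s=np.cos(-.126),np.sin(-.126); return t+np.array([c*x-s*y,s*x+c*y])
E
python3 -c "
from h import *
go(*cf(-.065,.08),.15)"
```

```text
t 1.7 pos [ 0.5306 -0.032   0.2287] F [ 0.45 -0.47 -0.23] tool move [-0.1548 -0.0891  0.0787] spin -0.0098 grip 0.004 tilt [-0.004  0.003 -1.   ]
```

Call:
arm_command([
  [-0.039,-0.022,0],
  [-0.039,-0.022,0],
  [-0.039,-0.022,0.01],
  [-0.038,-0.022,0.015],
  [0,0,0.02],
  [0,0,0.02],
  [0,0,0.005],
  [0,0,0],
], spin=[-0.01,0,0,0,0,0,0,0])

```text
clock: 2.5
position: [0.6401, 0.1161, 0.1552]
tcp_rot: [-0.674, 0.739, 0.003, -0.001]
force: [-0.9, -0.3, 0.2]
grip_width: 0.005
```

```bash
python3 -c "
from h import *
go(*cf(-.065,.08),.137)"
```

```text
t 2.5 pos [0.6401 0.1161 0.1552] F [-0.88 -0.35  0.2 ] tool move [ 0.0066 -0.0002  0.0182] spin 0.0342 grip 0.005 tilt [-0.005  0.003 -1.   ]
```

Call:
arm_command([
  [0.007,0,0.005],
  [0,0,0.005],
  [0,0,0.003],
  [0,0,0.003],
  [0,0,0.0],
], spin=[0.034,0,0,0,0])

```text
clock: 3.0
position: [0.6403, 0.1071, 0.1412]
tcp_rot: [-0.661, 0.751, 0.002, 0.001]
force: [0.5, 0.3, -1.0]
grip_width: 0.005
```

```bash
python3 -c "
from h import *
go(*cf(-.065,.08),.126)"
```

```text
t 3.0 pos [0.6403 0.1071 0.1412] F [ 0.49  0.34 -0.96] tool move [-0.0023  0.001   0.0152] spin -0.0016 grip 0.005 tilt [-0.001  0.003 -1.   ]
```

Call:
arm_command([
  [-0.001,0,0.004],
  [0,0,0.003],
  [0,0,0.003],
], spin=[0,0,0])

```text
clock: 3.3
position: [0.6395, 0.1101, 0.1332]
tcp_rot: [-0.661, 0.751, 0.003, 0.001]
force: [-20.0, 9.3, 27.9]
grip_width: 0.009
```

Call:
arm_command([
  [0,0,0.003],
  [0,0,0.003],
], spin=[0,0])

```text
clock: 3.5
position: [0.6368, 0.113, 0.13]
tcp_rot: [-0.661, 0.75, 0.007, -0.0]
force: [-13.6, 5.3, 17.5]
grip_width: 0.008
```

Call:
arm_command([
  [0,0,0.002],
  [0,0,0.002],
], spin=[0,0])

```text
clock: 3.7
position: [0.6347, 0.1151, 0.1277]
tcp_rot: [-0.661, 0.75, 0.009, -0.001]
force: [-8.2, 4.1, 11.1]
grip_width: 0.008
```

Call:
arm_command([
  [-0.002,0.002,0.002],
  [0,0,0],
], spin=[0,0])

```text
clock: 3.9
position: [0.6333, 0.1176, 0.1269]
tcp_rot: [-0.662, 0.75, 0.008, -0.001]
force: [0.5, -0.9, 1.1]
grip_width: 0.003
```

```bash
python3 -c "
from h import *
s=snap('scene','s1');go(*cf(-.065,.08),.126)
a=dict(np.load('pics/s0.npz'))
f=lambda s:cv2.resize(s['img'][175:315,110:260],None,fx=2.6,fy=2.6)
cv2.imwrite('pics/s1c.png',np.hstack([f(a),f(s)])[:,:,::-1])"
```

```text
t 3.95 pos [0.6333 0.1176 0.1268] F [-1.28 -0.99  2.68] tool move [ 0.0072 -0.0072  0.0007] spin 0.0013 grip 0.003 tilt [-0.011  0.011 -1.   ]
```

View pics/s1c.png

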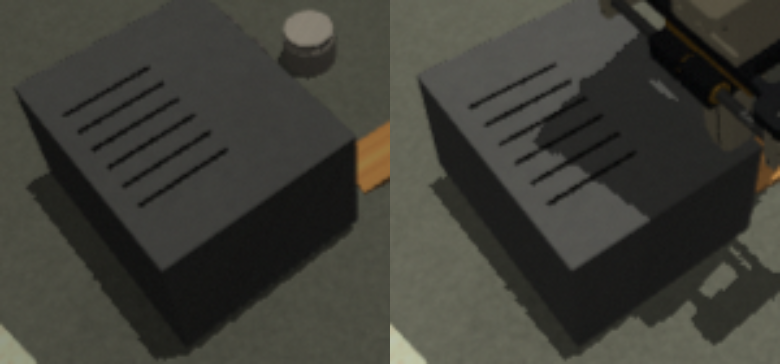

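Left is before, right is pressed. The top has leaned towards the pressed corner, with the back-left top corner going from (162,270) to (182,270), while the base corner stays at (185,347). So the case is rocked down and not shifted. Now I let it come back.

Call:
arm_command([
  [0.002,-0.002,-0.003],
  [0.002,-0.002,-0.003],
  [0.002,-0.002,-0.004],
  [0.001,-0.001,-0.004],
  [0,0,-0.01],
  [0,0,-0.02],
  [0,0,-0.03],
  [0,0,0],
], spin=[0,0,0,0,0,0,0,0])

```text
clock: 4.75
position: [0.6409, 0.108, 0.205]
tcp_rot: [-0.662, 0.75, 0.008, -0.001]
force: [1.3, 0.6, -0.3]
grip_width: 0.007
```

```bash
python3 -c "
from h import *
go(*cf(-.1695,.02),.19)"
```

```text
t 4.75 pos [0.6409 0.108  0.205 ] F [ 1.34  0.62 -0.25] tool move [0.0587 0.1059 0.0159] spin 0.0008 grip 0.007 tilt [-0.012  0.012 -1.   ]
```

Call:
arm_command([
  [0.02,0.036,0],
  [0.02,0.036,0],
  [0.02,0.034,0.01],
  [0.015,0,0.03],
  [0,0,0.04],
  [0,0,0.04],
  [0,0,0.025],
  [0,0,0],
], spin=[0,0,0,0,0,0,0,0])

```text
clock: 5.55
position: [0.5206, 0.0466, 0.0587]
tcp_rot: [-0.661, 0.75, 0.007, 0.002]
force: [-0.3, -0.3, -0.4]
grip_width: 0.005
```

```bash
python3 -c "
from h import *
go(*cf(-.1695,.005),.020)
s=snap('scene','s2')
cv2.imwrite('pics/s2c.png',cv2.resize(s['img'][130:320,105:345],None,fx=3,fy=3)[:,:,::-1])"
```

```text
t 5.55 pos [0.5206 0.0466 0.0587] F [-0.33 -0.29 -0.41] tool move [-0.0019 -0.0059  0.0387] spin 0.0008 grip 0.005 tilt [-0.007  0.012 -1.   ]
```

View pics/s2c.png

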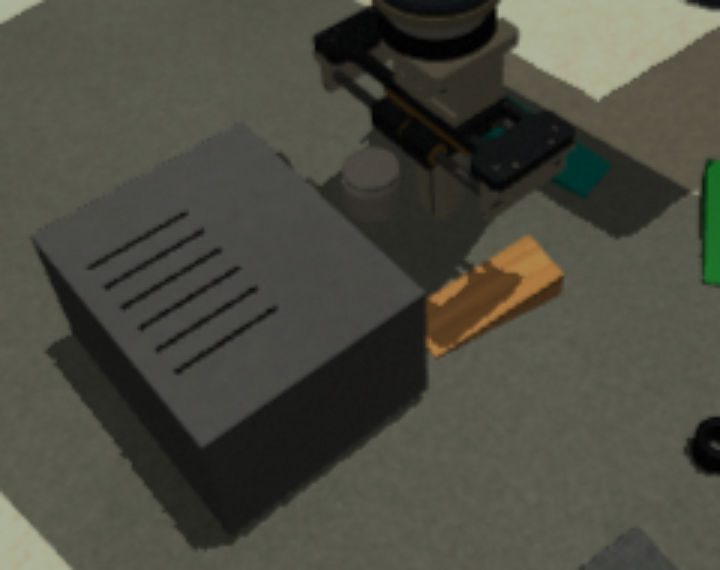

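The case is back in place: its front-left top corner is at (247,228), as before. The wedge has not moved. I lower right of the wedge and nudge it left.

Call:
arm_command([
  [0,-0.006,0.02],
  [0,0,0.015],
  [0,0,0.004],
  [0,0,0],
], spin=[0,0,0,0])

```text
clock: 6.0
position: [0.5303, 0.0466, 0.0249]
tcp_rot: [-0.662, 0.75, 0.004, 0.005]
force: [-0.0, 0.8, 0.3]
grip_width: 0.006
```

Call:
arm_command([
  [-0.008,0,0],
  [-0.008,0,0],
  [-0.005,0,0],
  [-0.005,0,0],
  [-0.003,0,0],
  [0,0,0],
], spin=[0,0,0,0,0,0])

```text
clock: 6.6
position: [0.5355, 0.0788, 0.0283]
tcp_rot: [-0.662, 0.749, 0.003, 0.006]
force: [-0.2, -0.9, 0.1]
grip_width: 0.008
```

```bash
python3 -c "
from h import *
go(*cf(-.1695,.038),.020)"
```

```text
t 6.6 pos [0.5355 0.0788 0.0283] F [-0.18 -0.86  0.07] tool move [-0.0015  0.0051  0.0083] spin 0.0023 grip 0.008 tilt [ 0.006  0.012 -1.   ]
```

```bash
python3 -c "
from h import *
s=snap('scene','s3')
cv2.imwrite('pics/s3c.png',cv2.resize(s['img'][170:270,215:325],None,fx=5,fy=5)[:,:,::-1])"
```

```text
(no output)
```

View pics/s3c.png

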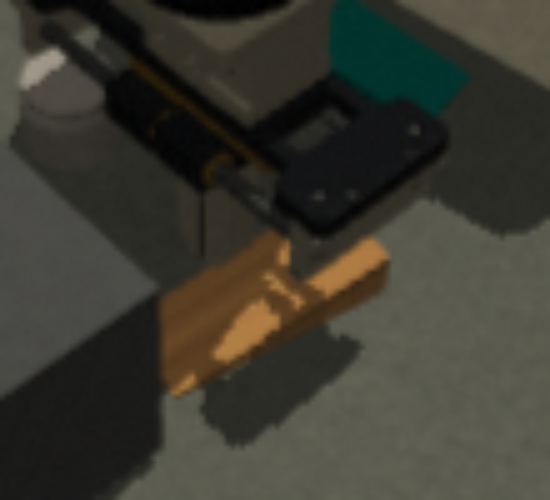

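The fingertip was too high (about 14 mm) and rode onto the slope. The wedge has hardly moved: its thick-end corner is still at (293,222). I back off right, lower properly and repeat.

Call:
arm_command([
  [0,0,-0.008],
  [0.012,0.003,0],
  [0.012,0.003,0],
  [0.008,0,0],
  [0,0,0.008],
  [0,0,0.006],
  [0,0,0.005],
  [0,0,0],
], spin=[0,0,0,0,0,0,0,0])

```text
clock: 7.45
position: [0.5241, 0.0435, 0.0155]
tcp_rot: [-0.661, 0.75, 0.003, 0.006]
force: [-0.1, -0.1, 0.2]
grip_width: 0.005
```

```bash
python3 -c "
from h import *
go(*cf(-.1695,.010),.019)"
```

```text
t 7.45 pos [0.5241 0.0435 0.0155] F [-0.08 -0.08  0.2 ] tool move [-0.0101 -0.0018 -0.0034] spin -0.0 grip 0.005 tilt [ 0.005  0.012 -1.   ]
```

Call:
arm_command([
  [-0.012,-0.002,-0.003],
  [-0.008,0,0],
  [-0.006,0,0],
  [0,0,0],
], spin=[0,0,0,0])

```text
clock: 7.85
position: [0.5301, 0.0723, 0.0191]
tcp_rot: [-0.662, 0.75, 0.003, 0.006]
force: [0.1, -0.9, 0.6]
grip_width: 0.005
```

```bash
python3 -c "
from h import *
go(*cf(-.1695,.038),.018)"
```

```text
t 7.85 pos [0.5301 0.0723 0.0191] F [ 0.14 -0.87  0.55] tool move [-0.0087  0.0006  0.0012] spin 0.0013 grip 0.005 tilt [ 0.005  0.012 -1.   ]
```

Call:
arm_command([
  [-0.003,0,0],
  [-0.003,0,0],
  [-0.002,0,0.001],
  [0,0,0],
], spin=[0,0,0,0])

```text
clock: 8.25
position: [0.5315, 0.0808, 0.019]
tcp_rot: [-0.662, 0.749, 0.002, 0.006]
force: [-1.1, -1.3, 3.6]
grip_width: 0.003
```

```bash
cat >> h.py <<'E'
def wedge(s,roi):
    "orange mask contour corners (top view) in image"
    x0,y0,x1,y1=roi; m=cv2.inRange(cv2.cvtColor(s['img'],cv2.COLOR_RGB2HSV),(5,90,40),(25,255,255)); mm=m*0; mm[y0:y1,x0:x1]=m[y0:y1,x0:x1]
    c=max(cv2.findContours(mm,0,cv2.CHAIN_APPROX_NONE)[0],key=cv2.contourArea)
    return c,cv2.approxPolyDP(c,2.5,True)[:,0]
E
python3 -c "
from h import *
go(*cf(-.1695,.038),.018)
s=snap('scene','s4')
c,p=wedge(s,(236,195,305,262));print(p.tolist())
for u,z in (((0,0),0),): pass
L=np.array([[-.0,0]])
# prediction for a wedge aligned at centre (-.165,.078)
for yaw,cx,cy in((0,-.162,.078),(-.17,-.1619,.0653)):
  for lx,ly,z in((.055,.0225,0),(-.055,.0225,.0),(-.055,.0225,.025),(-.055,-.0225,.025)):
    w=cf(cx+np.cos(yaw)*lx-np.sin(yaw)*ly,cy+np.sin(yaw)*lx+np.cos(yaw)*ly); print(yaw,(lx,ly,z),proj(s,[*w,z]).round(1))
"
```

```text
t 8.25 pos [0.5315 0.0808 0.019 ] F [-1.1  -1.32  3.58] tool move [-0.      0.0009  0.001 ] spin 0.0022 grip 0.003 tilt [ 0.006  0.012 -1.   ]
[[293, 220], [289, 219], [277, 228], [275, 221], [268, 219], [247, 233], [248, 246], [254, 251], [293, 230]]
0 (0.055, 0.0225, 0) [257.5 255.8]
0 (-0.055, 0.0225, 0.0) [293.8 228.1]
0 (-0.055, 0.0225, 0.025) [294.8 221.2]
0 (-0.055, -0.0225, 0.025) [280.4 209.4]
-0.17 (0.055, 0.0225, 0) [249.4 249.9]
-0.17 (-0.055, 0.0225, 0.0) [291.2 228.2]
-0.17 (-0.055, 0.0225, 0.025) [292.1 221.3]
-0.17 (-0.055, -0.0225, 0.025) [280.4 208. ]
```

```bash
python3 -c "
from h import *
s=dict(np.load('pics/s4.npz'))
cv2.imwrite('pics/s4c.png',cv2.resize(s['img'][180:265,225:320],None,fx=7,fy=7,interpolation=cv2.INTER_CUBIC)[:,:,::-1])"
```

```text
(no output)
```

View pics/s4c.png

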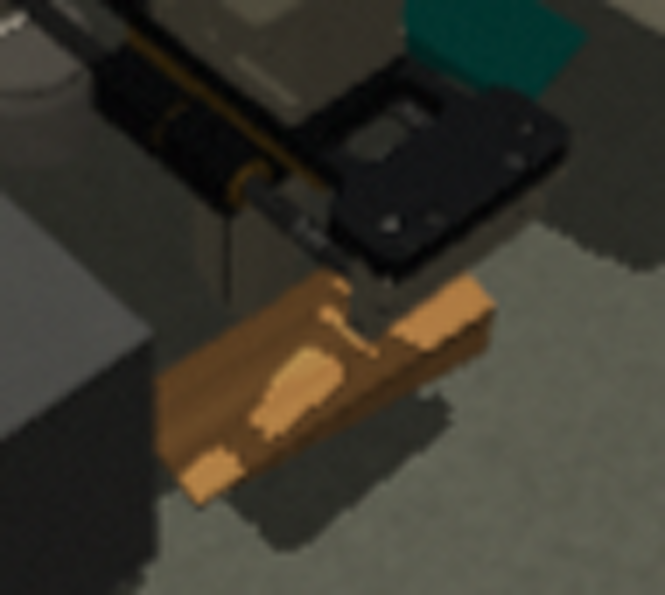

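```bash
python3 -c "
from h import *
s=dict(np.load('pics/s4.npz'));o=manip.get_obs();R=Ro.from_quat(o['tcp_rot']).as_matrix()
for l in((-.0175,-.0075,.014),(-.0175,.0075,.014),(0,-.0075,.014),(-.0175,-.0075,-.02),(-.0175,.0075,-.02)):
  w=o['position']+R@l; print(l,w.round(4),((proj(s,w)-(225,180))*7).round(0))
"
```

```text
(-0.0175, -0.0075, 0.014) [0.5412 0.0974 0.0052] [259. 335.]
(-0.0175, 0.0075, 0.014) [0.5263 0.0993 0.0052] [294. 310.]
(0, -0.0075, 0.014) [0.539 0.08  0.005] [222. 303.]
(-0.0175, -0.0075, -0.02) [0.541  0.097  0.0392] [261. 267.]
(-0.0175, 0.0075, -0.02) [0.5261 0.0989 0.0392] [297. 242.]
```

```bash
cat >> h.py <<'E'
def inv(w):
    d=np.array(w)[:2]-cf(0,0);c,s=np.cos(-.126),np.sin(-.126); return np.array([c*d[0]+s*d[1],-s*d[0]+c*d[1]])
E
python3 -c "
from h import *
s=dict(np.load('pics/s4.npz'))
for u,z in(((253.6,252.1),0),((295,230),0),((295.5,223.3),.025)): print((inv(ray(s,np.array(u)-.3,z))*1e3).round(1))
s=snap('top','t4');c,p=wedge(s,(205,155,260,225));print(p.tolist())
for q in p: print((inv(ray(s,q,.003 if q[1]<190 else .025))*1e3).round(1))
cv2.imwrite('pics/t4c.png',cv2.resize(s['img'][130:230,180:330],None,fx=5,fy=5,interpolation=cv2.INTER_CUBIC)[:,:,::-1])
o=manip.get_obs();print(inv(o['position']),o['force'])
"
```

```text
[-107.    87.3]
[-215.2  105. ]
[-213.9  104.6]Traceback (most recent call last):
  File "<string>", line 5, in <module>
    s=snap('top','t4');c,p=wedge(s,(205,155,260,225));print(p.tolist())
                           ~~~~~^^^^^^^^^^^^^^^^^^^^^
  File "h.py", line 28, in wedge
    c=max(cv2.findContours(mm,0,cv2.CHAIN_APPROX_NONE)[0],key=cv2.contourArea)
ValueError: max() iterable argument is empty
```

The piece seen over the wedge is the gripper body's end, high up. The fist itself is right of the wedge, which has moved left about 8 mm but turned little. I step right, go forward and nudge nearer the thin end to turn it.

Call:
arm_command([
  [0.012,0,0],
  [0.012,0,0],
  [0,-0.015,0],
  [0,-0.014,0.002],
  [0,0,0],
], spin=[0,0,0,0,0])

```text
clock: 8.85
position: [0.5569, 0.0487, 0.0161]
tcp_rot: [-0.661, 0.75, 0.003, 0.006]
force: [-0.2, -0.1, 0.1]
grip_width: 0.008
```

```bash
python3 -c "
from h import *
go(*cf(-.14,.037),.0175);print(inv(manip.get_obs()['position']))"
```

```text
t 8.85 pos [0.5569 0.0487 0.0161] F [-0.24 -0.11  0.1 ] tool move [-0.0278  0.0006 -0.0011] spin 0.0002 grip 0.008 tilt [ 0.005  0.012 -1.   ]
[-0.13939616  0.00921341]
```

Call:
arm_command([
  [-0.01,0,-0.001],
  [-0.006,0,0],
  [-0.004,0,0],
  [-0.004,0,0],
  [-0.002,0,0],
  [0,0,0],
], spin=[0,0,0,0,0,0])

```text
clock: 9.45
position: [0.5579, 0.0764, 0.0172]
tcp_rot: [-0.661, 0.75, 0.004, 0.005]
force: [-0.2, -0.4, -0.4]
grip_width: 0.006
```

```bash
python3 -c "
from h import *
go(*cf(-.14,.037),.0175)
s=snap('scene','s5');c,p=wedge(s,(236,195,310,270));print(p.tolist())
cv2.imwrite('pics/s5c.png',cv2.resize(s['img'][180:265,225:320],None,fx=7,fy=7,interpolation=cv2.INTER_CUBIC)[:,:,::-1])
for q in p: print(q,(inv(ray(s,q+.2,0))*1e3).round(1))"
```

```text
t 9.45 pos [0.5579 0.0764 0.0172] F [-0.24 -0.37 -0.44] tool move [-0.0002 -0.0018 -0.0003] spin 0.0005 grip 0.006 tilt [ 0.003  0.012 -1.   ]
[[294, 221], [289, 219], [267, 236], [258, 226], [247, 233], [248, 246], [253, 252], [293, 230]]
[294 221] [-231.8   87.5]
[289 219] [-227.4   75.8]
[267 236] [-156.8   77.2]
[258 226] [-160.4   43.7]
[247 233] [-129.1   42. ]
[248 246] [-108.2   69.4]
[253 252] [-106.2   87.9]
[293 230] [-211.6  103.7]
```

Call:
arm_command([
  [-0.004,0,0],
  [-0.003,0,0],
  [0,0,0],
], spin=[0,0,0])

```text
clock: 9.8
position: [0.5588, 0.0835, 0.0173]
tcp_rot: [-0.661, 0.75, 0.004, 0.005]
force: [0.4, -0.7, 0.4]
grip_width: 0.004
```

```bash
cat >> h.py <<'E'
def ledge(s):
    "left bottom edge of the wedge in the scene view, case frame mm"
    m=cv2.inRange(cv2.cvtColor(s['img'],cv2.COLOR_RGB2HSV),(5,90,40),(25,255,255)); m[:190]=0;m[275:]=0;m[:,:246]=0;m[:,310:]=0
    cols=[u for u in range(246,310) if m[:,u].any()]; lo=np.array([(u,np.nonzero(m[:,u])[0].max()+.5) for u in cols],float)
    P=np.array([inv(ray(s,q,0))*1e3 for q in lo]); i=lo[:,1].argmax(); Q=P[i+2:-3]; k,b=np.polyfit(Q[:,0],Q[:,1],1)
    print('left edge: yaw',round(float(np.arctan(k)),3),'y at -160:',round(float(k*-160+b),1),'tip-left',P[i].round(1),'back',P[-1].round(1),'res',(Q[:,1]-k*Q[:,0]-b).std().round(2))
E
python3 -c "
from h import *
go(*cf(-.14,.037),.0175)
for n in('s0','s2','s3','s4','s5'): ledge(dict(np.load(f'pics/{n}.npz')))
ledge(snap('scene','s6'))"
```

```text
t 9.8 pos [0.5588 0.0835 0.0173] F [ 0.38 -0.73  0.4 ] tool move [ 0.007  -0.0018 -0.0003] spin 0.0 grip 0.004 tilt [ 0.003  0.012 -1.   ]
left edge: yaw -0.166 y at -160: 86.7 tip-left [-105.6   78.3] back [-223.2   88.8] res 0.7
left edge: yaw -0.167 y at -160: 86.7 tip-left [-105.6   78.3] back [-223.2   88.8] res 0.72
left edge: yaw -0.166 y at -160: 86.9 tip-left [-105.6   78.3] back [-223.2   88.8] res 0.67
left edge: yaw -0.152 y at -160: 95.7 tip-left [-105.4   84.9] back [-226.3   95.3] res 0.64
left edge: yaw -0.15 y at -160: 96.1 tip-left [-105.4   88.2] back [-226.3   95.3] res 0.64
left edge: yaw -0.091 y at -160: 102.3 tip-left [-106.8   96.1] back [-227.6  100.2] res 0.59
```

The wedge now has yaw -0.09 and is centred at y≈80 mm. I finish squaring it with a small nudge on its left side near the thick end.

Call:
arm_command([
  [0.01,0,0],
  [0,0.005,-0.03],
  [0,0.015,-0.03],
  [-0.03,0.02,0],
  [-0.04,0.02,0],
  [-0.03,0.01,0],
  [0,0,0],
], spin=[0,0,0,0,0,0,0])

```text
clock: 10.55
position: [0.4988, 0.1785, 0.0806]
tcp_rot: [-0.659, 0.752, 0.004, 0.005]
force: [0.7, -0.4, -0.0]
grip_width: 0.005
```

```bash
python3 -c "
from h import *
go(*cf(-.2,.138),.0175)"
```

```text
t 10.55 pos [0.4988 0.1785 0.0806] F [ 0.72 -0.38 -0.03] tool move [-0.0065 -0.0131  0.0633] spin -0.0047 grip 0.005 tilt [ 0.004  0.012 -1.   ]
```

Call:
arm_command([
  [-0.006,-0.012,0.02],
  [0,0,0.02],
  [0,0,0.012],
  [0,0,0.006],
  [0,0,0.002],
  [0,0,0],
], spin=[-0.004,0,0,0,0,0])

```text
clock: 11.15
position: [0.5134, 0.1799, 0.0195]
tcp_rot: [-0.661, 0.751, 0.003, 0.006]
force: [-0.0, 0.0, 0.1]
grip_width: 0.002
```

```bash
python3 -c "
from h import *
go(*cf(-.2,.115),.0175)
ledge(snap('scene','s7'))"
```

```text
t 11.15 pos [0.5134 0.1799 0.0195] F [-0.05  0.04  0.08] tool move [0.019  0.001  0.0017] spin -0.0012 grip 0.002 tilt [ 0.005  0.012 -1.   ]
left edge: yaw 0.069 y at -160: 100.9 tip-left [-106.8   96.1] back [-248.4  114.8] res 8.44
```

Call:
arm_command([
  [0.008,0,0],
  [0.006,0,0],
  [0.005,0,0],
  [0.002,0,0],
  [0,0,0],
], spin=[0,0,0,0,0])

```text
clock: 11.7
position: [0.5114, 0.157, 0.0212]
tcp_rot: [-0.661, 0.751, 0.002, 0.007]
force: [0.7, 0.4, -0.7]
grip_width: 0.007
```

```bash
python3 -c "
from h import *
go(*cf(-.2,.113),.0175)
s=snap('scene','s8');c,p=wedge(s,(236,195,310,270));print(p.tolist());ledge(s)
for q in p: print(q,(inv(ray(s,q+.2,0))*1e3).round(1))"
```

```text
t 11.7 pos [0.5114 0.157  0.0212] F [ 0.69  0.39 -0.72] tool move [-0.002   0.0019  0.0037] spin -0.0015 grip 0.007 tilt [ 0.008  0.013 -1.   ]
[[277, 211], [247, 237], [247, 245], [257, 254], [285, 232], [285, 218]]
left edge: yaw 0.206 y at -160: 94.7 tip-left [-108.4   97.5] back [-258.7  108.5] res 12.85
[277 211] [-223.3   40.4]
[247 237] [-122.    50.1]
[247 245] [-108.3   66.1]
[257 254] [-109.2   97.2]
[285 232] [-194.3   95.8]
[285 218] [-222.5   67.6]
```

Call:
arm_command([
  [-0.012,0,0],
  [-0.006,0.02,-0.004],
  [0,0.025,0],
  [0.015,0.01,0],
  [0.02,0,0],
  [0.015,0,0],
  [0,0,0],
], spin=[0,0,0,0,0,0,0])

```text
clock: 12.45
position: [0.4519, 0.1378, 0.0249]
tcp_rot: [-0.662, 0.75, 0.002, 0.009]
force: [0.0, -0.2, -0.5]
grip_width: 0.004
```

```bash
python3 -c "
from h import *
go(*cf(-.245,.077),.022);print(inv(manip.get_obs()['position']))
s=snap('scene','s9');c,p=wedge(s,(236,195,310,270));print(p.tolist());ledge(s)
for q in p: print(q,(inv(ray(s,q+.2,0))*1e3).round(1))"
```

```text
t 12.45 pos [0.4519 0.1378 0.0249] F [ 0.01 -0.23 -0.46] tool move [ 0.0075 -0.0097  0.0028] spin 0.002 grip 0.004 tilt [ 0.01   0.014 -1.   ]
[-0.25477402  0.08440758]
[[280, 209], [246, 238], [246, 245], [257, 254], [292, 226], [293, 219]]
left edge: yaw 0.028 y at -160: 96.6 tip-left [-108.4   97.5] back [-319.5   49.9] res 0.72
[280 209] [-232.9   40.7]
[246 238] [-118.7   50.7]
[246 245] [-106.7   64.6]
[257 254] [-109.2   97.2]
[292 226] [-218.    94.4]
[293 219] [-234.3   81.9]
```

Call:
arm_command([
  [0.009,0,0.003],
  [0,-0.01,0],
  [0,-0.01,0],
  [0,-0.006,0],
  [0,0,0],
], spin=[0.002,0,0,0,0], gripper=14)

```text
clock: 13.0
position: [0.4808, 0.1277, 0.0219]
tcp_rot: [-0.662, 0.75, 0.001, 0.01]
force: [-0.6, -0.4, 0.2]
grip_width: 0.137
```

```bash
python3 -c "
from h import *
go(*cf(-.1525,.078),.022);print(inv(manip.get_obs()['position']))
s=snap('scene','s10');ledge(s)"
```

```text
t 13.0 pos [0.4808 0.1277 0.0219] F [-0.57 -0.45  0.25] tool move [ 0.0002 -0.0723  0.0007] spin 0.0015 grip 0.137 tilt [ 0.013  0.015 -1.   ]
[-0.22477582  0.07807843]
left edge: yaw 0.021 y at -160: 95.8 tip-left [-105.2   94.7] back [-277.9   52.4] res 1.54
```

Call:
arm_command([
  [0,-0.008,0],
  [-0.001,-0.01,0],
  [-0.001,-0.01,0],
  [0,-0.01,0],
  [0,0,0],
], spin=[0.001,0,0,0,0])

```text
clock: 13.55
position: [0.5217, 0.1249, 0.0223]
tcp_rot: [-0.661, 0.75, 0.001, 0.009]
force: [-1.3, -0.1, 0.5]
grip_width: 0.143
```

```bash
python3 -c "
from h import *
go(*cf(-.1525,.078),.022);print(inv(manip.get_obs()['position']))
s=snap('scene','s11');ledge(s);c,p=wedge(s,(230,195,310,270));print(p.tolist())
for q in p: print(q,(inv(ray(s,q+.2,0))*1e3).round(1))
cv2.imwrite('pics/s11c.png',cv2.resize(s['img'][180:285,200:320],None,fx=6,fy=5.7,interpolation=cv2.INTER_CUBIC)[:,:,::-1])"
```

```text
t 13.55 pos [0.5217 0.1249 0.0223] F [-1.32 -0.14  0.54] tool move [ 0.0025 -0.0314  0.0006] spin 0.0007 grip 0.143 tilt [ 0.012  0.015 -1.   ]
[-0.18389868  0.08043553]
left edge: yaw 0.174 y at -160: 90.8 tip-left [-78.3  96.9] back [-280.5   63.1] res 7.48
[[267, 219], [247, 235], [247, 259], [241, 266], [279, 237], [280, 231]]
[267 219] [-189.4   42.4]
[247 235] [-125.6   46.1]
[247 259] [-85.4  92.5]
[241 266] [-65.3  97. ]
[279 237] [-174.8   96.7]
[280 231] [-187.9   86.5]
```

View pics/s11c.png

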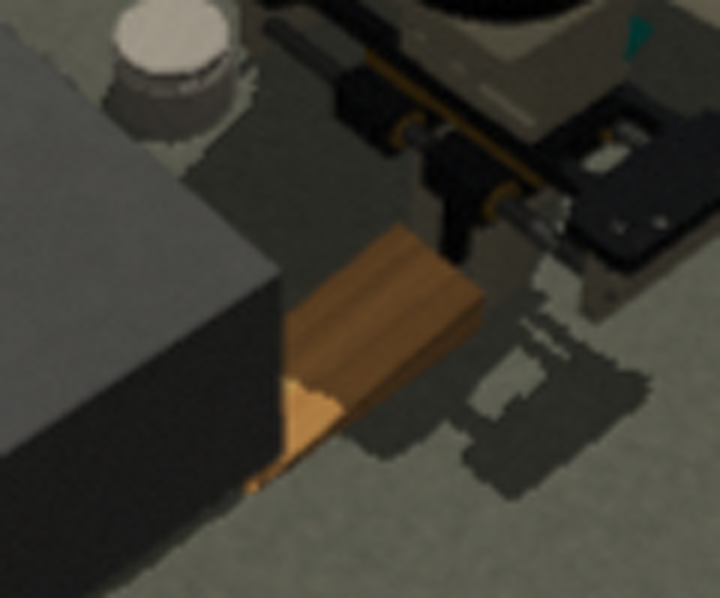

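The wedge is square to the case, with its left edge at y≈97 mm at both ends, and its tip (crop 250,490) is starting under the corner. I push on and watch the force.

Call:
arm_command([
  [0,-0.008,0],
  [0,-0.007,0],
  [0,-0.006,0],
  [0,0,0],
], spin=[0,0,0,0])

```text
clock: 14.0
position: [0.5429, 0.1221, 0.0222]
tcp_rot: [-0.661, 0.75, 0.002, 0.009]
force: [-0.8, 0.1, -0.0]
grip_width: 0.14
```

Call:
arm_command([
  [0,-0.004,0],
  [0,0,0],
], spin=[0,0])

```text
clock: 14.2
position: [0.5472, 0.1215, 0.0222]
tcp_rot: [-0.661, 0.75, 0.002, 0.009]
force: [-0.3, 1.2, 0.2]
grip_width: 0.138
```

```bash
python3 -c "
from h import *
go(*cf(-.1525,.078),.022)"
```

```text
t 14.2 pos [0.5472 0.1215 0.0222] F [-0.29  1.25  0.2 ] tool move [ 0.0023 -0.0057  0.0002] spin 0.0007 grip 0.138 tilt [ 0.011  0.014 -1.   ]
```

Call:
arm_command([
  [0,-0.002,0],
  [0,-0.001,0],
  [0,0,0],
], spin=[0,0,0])

```text
clock: 14.5
position: [0.55, 0.1211, 0.0222]
tcp_rot: [-0.661, 0.75, 0.002, 0.009]
force: [0.2, -0.6, -0.1]
grip_width: 0.142
```

Call:
arm_command([
  [0,-0.001,0],
  [0,0,0],
], spin=[0,0])

```text
clock: 14.7
position: [0.5508, 0.121, 0.0222]
tcp_rot: [-0.661, 0.75, 0.002, 0.008]
force: [-0.5, -0.2, 0.1]
grip_width: 0.14
```

Call:
arm_command([
  [0,-0.001,0],
  [0,0,0],
], spin=[0,0])

```text
clock: 14.9
position: [0.5512, 0.1209, 0.0221]
tcp_rot: [-0.661, 0.75, 0.003, 0.008]
force: [-1.6, -0.6, 0.2]
grip_width: 0.141
```

```bash
python3 -c "
from h import *
go(*cf(-.1525,.078),.022)
s=snap('scene','s12')
a=dict(np.load('pics/s0.npz'))
f=lambda s:cv2.resize(s['img'][175:315,105:255],None,fx=2.6,fy=2.6)
d=cv2.absdiff(a['img'],s['img']); 
"
```

```text
t 14.9 pos [0.5512 0.1209 0.0221] F [-1.58 -0.58  0.18] tool move [ 0.0022 -0.0016  0.    ] spin 0.0009 grip 0.141 tilt [ 0.008  0.014 -1.   ]
```

Call:
arm_command([
  [0,-0.001,0],
  [0,0,0],
], spin=[0,0])

```text
clock: 15.15
position: [0.5514, 0.1209, 0.022]
tcp_rot: [-0.662, 0.75, 0.003, 0.007]
force: [-0.8, 0.3, 1.4]
grip_width: 0.138
```

Call:
arm_command([
  [0,-0.001,0],
  [0,0,0],
], spin=[0,0])

```text
clock: 15.35
position: [0.5514, 0.1209, 0.0219]
tcp_rot: [-0.662, 0.75, 0.004, 0.006]
force: [-1.6, 0.4, 1.0]
grip_width: 0.139
```

Call:
arm_command([
  [0,-0.002,0],
], spin=[0])

```text
clock: 15.45
position: [0.5521, 0.1207, 0.0218]
tcp_rot: [-0.662, 0.75, 0.005, 0.005]
force: [-13.7, 3.0, 9.7]
grip_width: 0.14
```

Call:
arm_command([
  [0,-0.003,0],
], spin=[0])

```text
clock: 15.55
position: [0.5525, 0.1206, 0.0215]
tcp_rot: [-0.661, 0.75, 0.007, 0.002]
force: [-19.0, 3.3, 14.5]
grip_width: 0.141
```

```bash
python3 -c "
from h import *
go(*cf(-.1525,.078),.022)
s=snap('scene','s12');c,p=wedge(s,(230,195,310,275));print(p.tolist())
for q in p: print(q,(inv(ray(s,q+.2,0))*1e3).round(1))
f=lambda s:cv2.resize(s['img'][175:315,105:295],None,fx=2.1,fy=2.1,interpolation=cv2.INTER_CUBIC)
cv2.imwrite('pics/s12c.png',np.hstack([f(dict(np.load('pics/s0.npz'))),f(s)])[:,:,::-1])"
```

```text
t 15.55 pos [0.5525 0.1206 0.0215] F [-19.02   3.31  14.55] tool move [ 0.002  -0.0003 -0.0006] spin 0.0008 grip 0.141 tilt [-0.006  0.014 -1.   ]
[[256, 226], [246, 234], [247, 259], [230, 274], [269, 245], [270, 238]]
[256 226] [-157.1   40.7]
[246 234] [-125.7   42.6]
[247 259] [-85.4  92.5]
[230 274] [-36.7  96.3]
[269 245] [-143.8   97.4]
[270 238] [-158.1   85.5]
```

View pics/s12c.png

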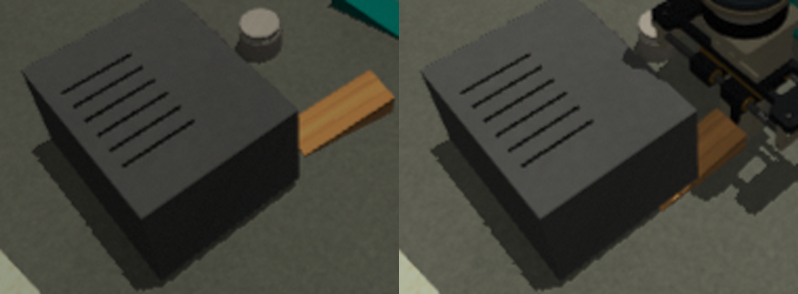

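Snug: the push force climbed to 19 N with the thick end at x≈-144 mm, where a snug wedge's should be (tip -36). The case outline matches the start picture, so it is not shoved or jacked. I back off and go up to the press spot.

Call:
arm_command([
  [0,0.006,0],
  [0,0.02,0],
  [0,0.02,-0.02],
  [0,0,-0.05],
  [0,0,-0.05],
  [0,0,-0.05],
  [0,0,-0.02],
  [0,0,0],
], spin=[0,0,0,0,0,0,0,0], gripper=0)

```text
clock: 16.4
position: [0.508, 0.1234, 0.2178]
tcp_rot: [-0.661, 0.75, 0.005, 0.005]
force: [0.6, -0.5, -0.5]
grip_width: 0.004
```

```bash
python3 -c "
from h import *
go(*cf(-.065,.08),.142)"
```

```text
t 16.4 pos [0.508  0.1234 0.2178] F [ 0.64 -0.45 -0.53] tool move [-0.0016 -0.1322  0.0759] spin 0.0008 grip 0.004 tilt [ 0.002  0.014 -1.   ]
```

Call:
arm_command([
  [0,-0.04,0],
  [0,-0.04,0],
  [-0.001,-0.04,0],
  [-0.001,-0.012,0.02],
  [0,0,0.03],
  [0,0,0.015],
  [0,0,0.005],
  [0,0,0],
], spin=[0,0,0,0,0,0,0,0])

```text
clock: 17.2
position: [0.6443, 0.1084, 0.1363]
tcp_rot: [-0.661, 0.75, 0.004, 0.005]
force: [-0.7, 0.4, 5.7]
grip_width: 0.007
```

```bash
python3 -c "
from h import *
go(*cf(-.065,.08),.136)"
```

```text
t 17.2 pos [0.6443 0.1084 0.1363] F [-0.65  0.39  5.71] tool move [-0.0006  0.0048  0.0003] spin 0.0004 grip 0.007 tilt [ 0.002  0.013 -1.   ]
```

Call:
arm_command([
  [0,0,-0.005],
  [-0.001,0.005,0],
  [0,0,0],
], spin=[0,0,0])

```text
clock: 17.5
position: [0.6395, 0.1101, 0.1432]
tcp_rot: [-0.661, 0.75, 0.004, 0.006]
force: [0.2, 0.7, 0.5]
grip_width: 0.006
```

Call:
arm_command([
  [0,0,0.002],
  [0,0,0.002],
  [0,0,0.001],
], spin=[0,0,0])

```text
clock: 17.8
position: [0.6399, 0.1104, 0.1394]
tcp_rot: [-0.661, 0.75, 0.003, 0.007]
force: [0.5, -0.1, 0.1]
grip_width: 0.007
```

```bash
python3 -c "
from h import *
go(*cf(-.065,.08),.136)"
```

```text
t 17.8 pos [0.6399 0.1104 0.1394] F [ 0.47 -0.13  0.06] tool move [0.0009 0.0003 0.0034] spin 0.0008 grip 0.007 tilt [ 0.007  0.013 -1.   ]
```

Call:
arm_command([
  [0,0,0.002],
  [0,0,0.002],
  [0,0,0.002],
], spin=[0,0,0])

```text
clock: 18.1
position: [0.6401, 0.1105, 0.1361]
tcp_rot: [-0.662, 0.75, 0.003, 0.007]
force: [-12.4, -2.6, 28.2]
grip_width: 0.005
```

Call:
arm_command([
  [0,0,0.002],
  [0,0,0.002],
  [0,0,0.002],
], spin=[0,0,0])

```text
clock: 18.4
position: [0.6401, 0.1105, 0.1362]
tcp_rot: [-0.662, 0.75, 0.002, 0.007]
force: [-9.7, -1.2, 18.8]
grip_width: 0.007
```

The corner holds 19 to 28 N with no sinking (TCP z 0.1361 to 0.1362). I hold it a moment more, then move clear.

Call:
arm_command([
  [0,0,0.002],
  [0,0,0.002],
  [0,0,0.002],
], spin=[0,0,0])

```text
clock: 18.7
position: [0.6401, 0.1105, 0.1362]
tcp_rot: [-0.662, 0.75, 0.002, 0.008]
force: [-8.7, -1.7, 19.3]
grip_width: 0.003
```

Call:
arm_command([
  [0,0,-0.005],
  [0,0,-0.03],
  [0,0,-0.04],
  [0.02,0.04,-0.01],
  [0.02,0.04,0],
  [0.02,0.045,0],
  [0.02,0.045,0],
  [0.02,0.045,0],
], spin=[0,0,0,0,0,0,0,0])

```text
clock: 19.5
position: [0.4116, 0.036, 0.2205]
tcp_rot: [-0.662, 0.749, 0.0, 0.009]
force: [-0.1, -0.2, 0.5]
grip_width: 0.002
```

Call:
arm_command([
  [0.045,0.01,0],
  [0.045,0.01,0],
  [0.045,0.01,0],
  [0.045,0.01,0],
  [0.045,0.01,0],
  [0,0,0],
  [0,0,0],
  [0,0,0],
], spin=[0,0,0,0,0,0,0,0])

```text
clock: 20.3
position: [0.3263, -0.1896, 0.2177]
tcp_rot: [-0.662, 0.75, -0.002, 0.01]
force: [0.3, -0.0, 0.1]
grip_width: 0.007
```

```bash
python3 -c "
from h import *
o=manip.get_obs();print(o['clock'],o['position'],o['force'])
s=snap('scene','s13');t=snap('top','t13');c,p=wedge(s,(230,195,310,275));print(p.tolist())
for q in p: print(q,(inv(ray(s,q+.2,0))*1e3).round(1))
A=dict(np.load('pics/s0.npz'));B=dict(np.load('pics/t0.npz'))
f=lambda s,x,y,w,h:cv2.resize(s['img'][y:y+h,x:x+w],(400,300),interpolation=cv2.INTER_CUBIC)
cv2.imwrite('pics/fin.png',np.vstack([np.hstack([f(A,105,165,200,150),f(s,105,165,200,150)]),np.hstack([f(B,145,80,188,141),f(t,145,80,188,141)])])[:,:,::-1])"
```

```text
20.3 [ 0.32626615 -0.18955381  0.21769418] [ 0.27484786 -0.00383037  0.10244996]
[[256, 226], [246, 234], [247, 259], [230, 274], [269, 245], [270, 238]]
[256 226] [-157.1   40.7]
[246 234] [-125.7   42.6]
[247 259] [-85.4  92.5]
[230 274] [-36.7  96.3]
[269 245] [-143.8   97.4]
[270 238] [-158.1   85.5]
```

View pics/fin.png

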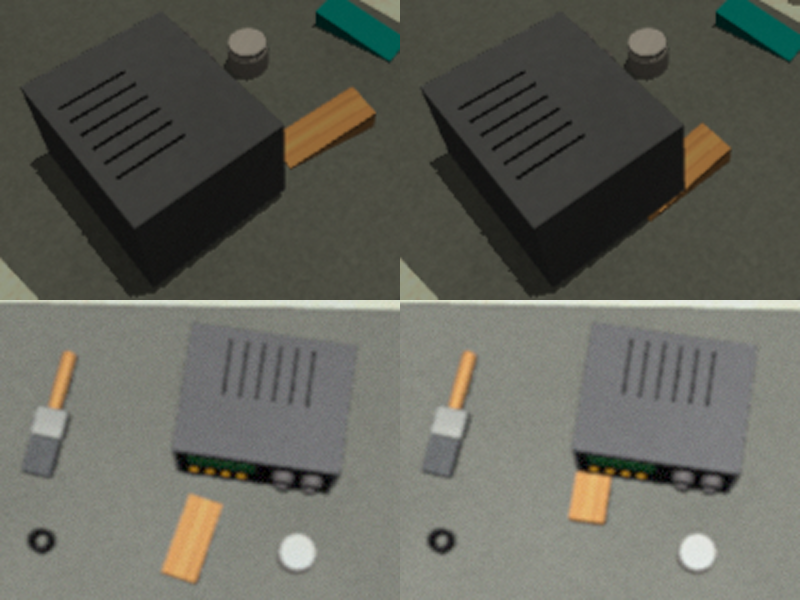

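The final pictures show the wedge square under the near left corner at top-crop (590,497). The case, tin (697,552), brush and collar (441,541) are where they started, and the arm is clear.

```bash
python3 -c "
from plant import manip
print(manip.job_done())"
```

```text
the job is handed in; nothing more can be done
None
```

The job is done and handed in at about 20 s of robot time, with the wedge snug and square under the near left corner. No verdict came back.

- **First press:** pushing on the corner sank it about 9 mm and the case visibly tipped. The force peaked at about 28 N down and 22 N sideways as the fingers first met the top. On letting go it rocked back to within a pixel of where it was.
- **Placing the wedge:** it started about 0.17 rad off square and too far right. I nudged it straight with the closed fingers, which took two extra nudges because the first pass missed it. I then pushed it from behind until the force climbed to 19 N, with its tip about 36 mm behind the case's corner region, where a snug fit should be.
- **Proof press:** the corner held 19–28 N for about 0.7 s without sinking. The wedge measured the same before and after.
- **Last pictures:** the case, tin, brush and collar look unmoved and the arm is clear. The wedge's centre line is at about y = 74 mm in the case's frame, roughly 6 mm to the right of the missing foot's centre.

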